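# Pack the microscope caddy

### The arm

A 6-joint arm with a two-finger parallel gripper is mounted at the origin on the work surface. World frame = base frame: x ahead of the robot, y to its left, z up, the work surface at z = 0. Lengths are in m, angles in rad, forces in N, time in s.
With the tool pointing down it reaches from about 0.25 to 0.8 m from the base axis. Payload 3.9 kg.
Tool frame: the origin (TCP) lies midway between the tips of the shut fingers; the grasp point (between the pads) lies 19 mm behind it (r.grip_depth is the z of the grasp point in the tool frame, in m); z points along the fingers, y is the line along which they close (so a half turn about z gives the same grasp; the last joint's range is limited). The gripper opens to 85 mm and grips with 20 to 120 N. Pads are 22 mm wide; open, the fingers measure 114 mm over their backs; the gripper's body (76 mm by 85 mm) begins 54 mm behind the grasp point. The pads swing forward as they close: fully open they stand 13 mm farther back than shut.
Start: joints at [1.107, 0.26, -0.138, 1.173, 0, 1.571], TCP at [0.235, 0.47, 0.231] pointing down, gripper open.
Joint ranges: [-2.78, 2.78], [-0.83, 1.72], [-1.28, 1.37], [-1.9, 2.12], [-1.57, 1.48], [-3.14, 3.14]. Speed limits (rad/s): [2.57, 2.57, 3.14, 3.14, 3.14, 3.14].

### API

Orientations are given as [roll, pitch, yaw] about the fixed x, y, z axes, in that order (R = Rz(yaw) Ry(pitch) Rx(roll)).
In Python, from cell import telemetry, viewer, close_job, r gives the robot as it stands.
- The arm moves only by the tool servo_tool, never from a script. Its argument "deltas" is a list of rows, each a list of 4 numbers: the shift along the world's x, y, z in mm, then the turn about the world's z in rad. A call has 1 to 5 rows; each row shifts and turns the commanded pose from where the row before left it; what a row does not reach is not made up. A row lasts 1/8 s, in which the tool goes at most 62.5 mm and 10.7 degrees, less where a joint would pass 70% of its speed; a pose out of reach is approached as far as the arm can. A call is refused whole if a number of a shift passes 62.5 or a number of a turn 0.188, either way. A call with a gripper value outside its range is refused whole. "hand" is the gripper command: -1 is fully open, 1 is shut, values between are in proportion, set as the call begins (left out, the last holds). The fingers move at their own pace and stop on an object; the grip force is fixed at half the most. Time passes only in rows, so rows that do not move let the fingers close. It gives the time, the measured TCP pose, the force, the opening and the grip force at its end, in the units of the state.
- telemetry.get_state(): the state, without advancing time (a new reading comes with each control period).
- viewer.read_camera(name): name is "scene" or "top" or "wrist"; returns a dict with "img" (384x512x3 uint8, blue, green, red), "fx", "fy", "cx", "cy" (pixels), "world_from_camera" (4x4, takes a point from camera to world coordinates). Camera axes: x right, y up, looking along -z (the intrinsics and any distortion apply to the point x, -y, -z); pixel columns grow to the right and rows downward; lengths in m; the calibration is good to about 2 mm. A picture is of the moment at which its call begins. There is no depth.
- close_job(): hands the job in; it is judged then, once.
The state is a dict: "clock": time; "joints": joint angles; "dq": joint speeds; "joint_torque": joint torques, N m; "eef_pos": TCP position; "eef_rot": TCP orientation; "ft_force": force on the tool from outside, world axes, zero at the start; "moment": the same for the moment, N m; "opening": finger opening in m; "gripper_force": force on a finger pad.
Only numpy, scipy, OpenCV 4.12 (cv2) and the standard library are available. Lean on these libraries where they do the work, as an engineer would, in place of code of your own. Each camera call takes 0.05 s, during which the arm holds its last target. There are 200 camera calls.

### The job

Pack the black caddy on the microscope bench, each thing in the pocket that fits it: the objective with the tapered nose upright in the round pocket, the filter cube with its port up in the square pocket, and the two matching short rails, picked up together in one grasp, side by side in the long slot. Lower each one onto the pocket floor rather than dropping it. Leave the look-alikes (the long rail, the open lens tube and the plain oblong block) where they lie.

Things in the scene. Friction and masses are not known exactly. Their poses are not given: they have to be found in the camera images.
- nest_round: fixed white insert, 108 (its x) x 78 (y) x 10 mm, one of three 84 mm apart in a row, in changing order, in a black caddy (122 x 272 x 15 mm, rim level with the insert tops). Origin: centre of its underside, 5 mm above the bench; pocket floor 4 mm and rim 10 mm above the origin. Pocket, dark-floored, centred: round, 52 mm across.
- nest_square: fixed white insert, 108 (its x) x 78 (y) x 10 mm, one of three 84 mm apart in a row, in changing order, in a black caddy (122 x 272 x 15 mm, rim level with the insert tops). Origin: centre of its underside, 5 mm above the bench; pocket floor 4 mm and rim 10 mm above the origin. Pocket, dark-floored, centred: square, 58 x 58 mm.
- nest_slot: fixed white insert, 108 (its x) x 78 (y) x 10 mm, one of three 84 mm apart in a row, in changing order, in a black caddy (122 x 272 x 15 mm, rim level with the insert tops). Origin: centre of its underside, 5 mm above the bench; pocket floor 4 mm and rim 10 mm above the origin. Pocket, dark-floored, centred: long slot, 96 mm along the insert's x, 60 mm along its y.
- objective: microscope objective of bare metal standing upright on its flat end: barrel 34 mm in diameter up to 34 mm high, then a tapered nose up to 52 mm with a small dark lens on top; about 180 g. Origin: centre of its flat lower end; z up along its axis.
- cube: filter cube: aluminium block 40 x 40 x 38 mm with a raised round port (30 mm across, 5 mm high, dark glass) on top, and another dark round window on one side; about 120 g. Origin: centre of its underside; x and y square to its sides, z up out of the port.
- rail_a: T-slot aluminium profile, 20 x 20 mm square section, 80 mm long, about 60 g, lying flat on the bench. Origin: centre of the bar (10 mm above what it lies on); its x runs along the bar. Its twin rail_b lies parallel beside it on its +y side, about 2 mm away, so that the two together are about 42 mm wide.
- rail_b: T-slot aluminium profile, 20 x 20 mm square section, 80 mm long, about 60 g, lying flat on the bench. Origin: centre of the bar (10 mm above what it lies on); its x runs along the bar. Lies beside rail_a, on rail_a's +y side, ends level.
- long_rail: look-alike, stays: a single T-slot profile of the same 20 x 20 mm section but 125 mm long, lying by itself. Origin: centre of the bar; x along it.
- lens_tube: look-alike, stays: an open metal tube standing on end, 34 mm outside, 26 mm inside, 32 mm high, straight, with no nose or lens. Origin: centre of its underside.
- plain_block: look-alike, stays: a plain oblong aluminium block 56 (its x) x 40 (its y) x 30 mm with four screws and no port. Origin: centre of its underside.
There are look-alikes about, which are no part of the job. What is shaped like the objective but green is not meant. What is shaped like the rail_a but orange is not meant.

How it is judged:
On the way:
1. both short rails are off the bench together, side by side (centres over 35 mm high and within 32 mm of each other) (height (world z) of each of rail_a, rail_b above 0.035 m and distance between rail_a and rail_b below 0.032 m), for 0.2 s.
At the end, for the whole second after the job is handed in: On their pocket floors, at rest: objective and cube upright (0.12 rad) within 12 mm of centre; both short rails along the slot (0.25 rad), within 13 mm of its centre lengthwise, 24 mm across, and 32 mm of each other. The three look-alikes within 25 mm of their starts (horizontal distance between objective and nest_round below 0.012 m and z of objective in the frame of nest_round between 0 and 0.0075 m and angle between each of objective, cube's own z axis and vertical below 0.12 rad and x of cube in the frame of nest_square between -0.012 and 0.012 m and y of cube in the frame of nest_square between -0.012 and 0.012 m and z of cube in the frame of nest_square between 0 and 0.0075 m and x of rail_a in the frame of nest_slot between -0.013 and 0.013 m and y of rail_a in the frame of nest_slot between -0.024 and 0.024 m and z of rail_a in the frame of nest_slot between 0.01 and 0.0175 m and angle between the x axis of each of rail_a, rail_b and the x axis of nest_slot, either way round below 0.25 rad and x of rail_b in the frame of nest_slot between -0.013 and 0.013 m and y of rail_b in the frame of nest_slot between -0.024 and 0.024 m and z of rail_b in the frame of nest_slot between 0.01 and 0.0175 m and distance between rail_a and rail_b below 0.032 m and linear speed of each of objective, cube, rail_a, rail_b below 0.02 m/s and distance of each of long_rail, lens_tube, plain_block from where it was at the start of the episode below 0.025 m); the robot touches nothing.
It fails at once if the objective is dropped into its pocket (faster than 0.5 m/s close above the pocket floor) (horizontal distance between objective and nest_round below 0.03 m and z of objective in the frame of nest_round below 0.03 m and linear speed of objective above 0.5 m/s).
It fails at once if the filter cube is dropped into its pocket (faster than 0.5 m/s close above the pocket floor) (horizontal distance between cube and nest_square below 0.03 m and z of cube in the frame of nest_square below 0.03 m and linear speed of cube above 0.5 m/s).
It fails at once if the first rail is dropped into its pocket (faster than 0.5 m/s close above the pocket floor) (horizontal distance between rail_a and nest_slot below 0.03 m and z of rail_a in the frame of nest_slot below 0.04 m and linear speed of rail_a above 0.5 m/s).
It fails at once if the second rail is dropped into its pocket (faster than 0.5 m/s close above the pocket floor) (horizontal distance between rail_b and nest_slot below 0.03 m and z of rail_b in the frame of nest_slot below 0.04 m and linear speed of rail_b above 0.5 m/s).
It also fails if it takes over 80 s, if anything falls off the work surface, if the arm or the gripper's body presses on something with over 40 N, if the wrist force passes 120 N, or if a joint passes its speed limit or range.

## Working session

There is one attempt and no reset: what is moved stays moved. The work goes in short steps, Python scripts to look and compute and a tool call to move; the robot and the scene stay as the last step left them, time stands still between calls to the robot, and variables do not carry over. Pictures are saved under pics/ and viewed, at most 14 in all, crops included, and the job is handed in when it is done.

Besides the shell and the picture viewer there is one more tool, called after "Request:" by a JSON object that holds its "method" and its "body". servo_tool: Moves the arm, as the interface text tells. Its arguments: {"type":"object","properties":{"deltas":{"type":"array"},"hand":{"type":"number"}},"required":["deltas"]}

```bash
ls; mkdir -p pics
cat > h.py <<'E'
import numpy as np, cv2
from cell import telemetry, viewer, close_job, r
def cam(n,save=None):
    c=viewer.read_camera(n)
    if save: cv2.imwrite('pics/'+save,c['img'])
    return c
def ray(c,u,v,z):
    T=np.array(c['world_from_camera']); d=T[:3,:3]@np.array([(u-c['cx'])/c['fx'],-(v-c['cy'])/c['fy'],-1.])
    o=T[:3,3]; return o+d*(z-o[2])/d[2]
def proj(c,p):
    T=np.array(c['world_from_camera']); q=T[:3,:3].T@(np.array(p)-T[:3,3])
    return c['cx']+c['fx']*q[0]/-q[2], c['cy']-c['fy']*q[1]/-q[2]
E
python3 - <<'E'
from h import *
a=cam('top','top0.png'); b=cam('scene','scene0.png')
for c in (a,b): print({k:c[k] for k in c if k!='img'})
s=telemetry.get_state(); print(s)
E
```

```text
pics
{'fx': 458.7514457415012, 'fy': 458.7514457415012, 'cx': 258.60124739195277, 'cy': 194.20380199292225, 'world_from_camera': array([[ 0.09142751,  0.97557778, -0.1997223 ,  0.29725817],
       [-0.99580303,  0.08873044, -0.02243289, -0.06216618],
       [-0.00416358,  0.20093505,  0.97959572,  1.10200446],
       [ 0.        ,  0.        ,  0.        ,  1.        ]])}
{'fx': 374.6292608659597, 'fy': 374.6292608659597, 'cx': 254.3891046825906, 'cy': 193.6244779385636, 'world_from_camera': array([[ 0.21506922, -0.78065593,  0.58678919,  1.03823946],
       [ 0.97657517,  0.1677337 , -0.13478257, -0.15456458],
       [ 0.0067945 ,  0.60203133,  0.79844355,  0.78106129],
       [ 0.        ,  0.        ,  0.        ,  1.        ]])}
{'clock': 0.1, 'joints': array([ 1.10702534e+00,  2.60603369e-01, -1.39221735e-01,  1.17269609e+00,
        8.15108855e-07,  1.57079565e+00]), 'dq': array([ 0.00202657, -0.00181028,  0.00364283,  0.00117554, -0.00110792,
       -0.00049433]), 'joint_torque': array([ 5.65690498e-04, -4.06507301e+01,  2.54527384e+01,  1.00577337e-02,
        3.45219473e-05,  8.49954517e-06]), 'eef_pos': array([0.23457617, 0.46900825, 0.23056291]), 'eef_rot': array([-3.13986779e+00, -8.16270429e-07,  2.67782234e+00]), 'ft_force': array([-0.46916412,  0.63192562,  0.06087972]), 'moment': array([ 0.00423287, -0.04275671, -0.01790353]), 'gripper_force': 0.0, 'opening': 0.08553289258799908}
```

Run:
```python
import cv2
for n in('top','scene'):
    i=cv2.imread(f'pics/{n}0.png'); cv2.imwrite(f'pics/{n}0b.png',cv2.resize(i,(800,600),interpolation=cv2.INTER_CUBIC))
```

```text
(no output)
```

View pics/top0b.png

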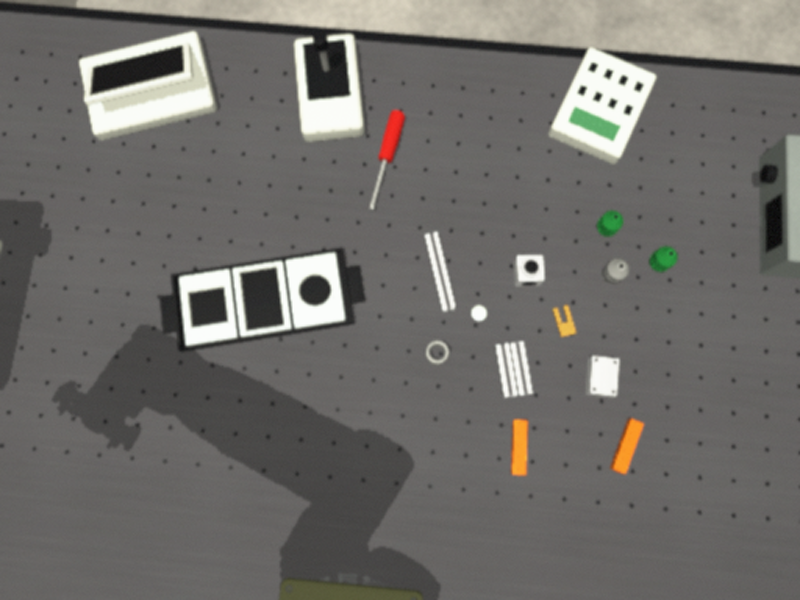

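View pics/scene0b.png

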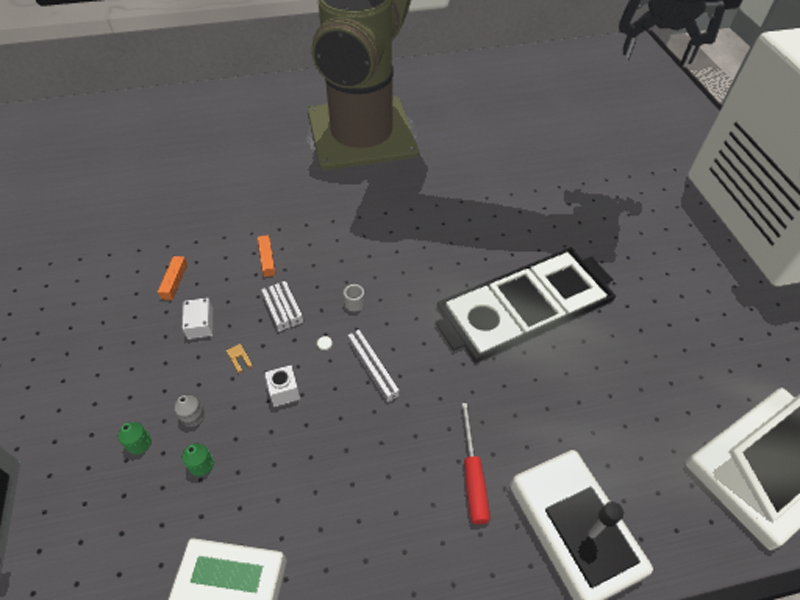

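In the top view (enlarged pixels), the caddy is at (262,298), with the square pocket at (208,307), the slot at (263,298) and the round pocket at (315,290).

- **Objective:** the candidates are grey with a nose at (617,270), green at (611,222) and (664,258), and an open tube at (437,352). The grey one fits.
- **Cube:** (530,268) has a port; (604,376) has four screws and no port. The first fits.
- **Rails:** there is a twin pair at (514,369), a single long rail at (440,271), and orange bars at (520,447) and (628,446). The twin pair fits.

I'll confirm this in one enlarged crop and measure at the same time.

Run:
```python
from h import *
a=cam('top'); b=cam('scene')
i=b['img'][140:310,60:270]; j=a['img'][125:270,260:435]
cv2.imwrite('pics/crop.png',np.hstack([cv2.resize(i,(400,324),interpolation=3),cv2.resize(j,(391,324),interpolation=3)]))
hsv=cv2.cvtColor(a['img'],cv2.COLOR_BGR2HSV)
m=((hsv[...,2]>115)&(hsv[...,1]<60)).astype('uint8')
cs,_=cv2.findContours(m,cv2.RETR_CCOMP,cv2.CHAIN_APPROX_NONE)
for c in cs:
    A=cv2.contourArea(c)
    if A<25: continue
    (x,y),wh,an=cv2.minAreaRect(c)
    if 110<x<435 and 120<y<270:
        p=cv2.boxPoints(((x,y),wh,an)); 
        P=[ray(a,*q,0.015)[:2] for q in p]
        e=P[1]-P[0]; f=P[2]-P[1]
        l=e if np.hypot(*e)>np.hypot(*f) else f
        print(np.round((x,y),1),A,'pos z0',ray(a,x,y,0.)[:2].round(3),'z15',ray(a,x,y,.015)[:2].round(3),'size',np.hypot(*e).round(3),np.hypot(*f).round(3),'longyaw',round(np.degrees(np.arctan2(l[1],l[0])),1))
```

```text
[385.7 240.4] 513.0 pos z0 [ 0.437 -0.351] z15 [ 0.435 -0.347] size 0.064 0.05 longyaw -2.4
[328.7 235.6] 677.5 pos z0 [ 0.436 -0.214] z15 [ 0.434 -0.212] size 0.049 0.087 longyaw -167.3
[279.2 224.8] 185.5 pos z0 [ 0.451 -0.094] z15 [ 0.449 -0.093] size 0.036 0.037 longyaw -130.4
[279.3 224.8] 74.5 pos z0 [ 0.451 -0.094] z15 [ 0.449 -0.093] size 0.022 0.024 longyaw -130.3
[306.5 200. ] 101.5 pos z0 [ 0.518 -0.155] z15 [ 0.515 -0.154] size 0.027 0.029 longyaw -176.1
[395.5 172. ] 140.5 pos z0 [ 0.608 -0.369] z15 [ 0.604 -0.365] size 0.032 0.035 longyaw -178.3
[339.  172.5] 359.0 pos z0 [ 0.595 -0.23 ] z15 [ 0.591 -0.228] size 0.049 0.053 longyaw -177.0
[339.5 170.5] 60.0 pos z0 [ 0.6   -0.231] z15 [ 0.596 -0.229] size 0.021 0.021 longyaw -39.8
[166.4 190.9] 4544.5 pos z0 [0.51 0.19] z15 [0.507 0.186] size 0.255 0.114 longyaw -75.5
[132.7 196.1] 507.0 pos z0 [0.489 0.27 ] z15 [0.487 0.266] size 0.06 0.057 longyaw -75.0
[201.3 185.3] 304.5 pos z0 [0.532 0.106] z15 [0.528 0.104] size 0.048 0.048 longyaw -38.2
[167.1 190.9] 881.5 pos z0 [0.51  0.188] z15 [0.507 0.184] size 0.06 0.096 longyaw -165.8
[281.3 173.5] 484.5 pos z0 [ 0.579 -0.088] z15 [ 0.575 -0.088] size 0.026 0.134 longyaw -162.1
```

View pics/crop.png

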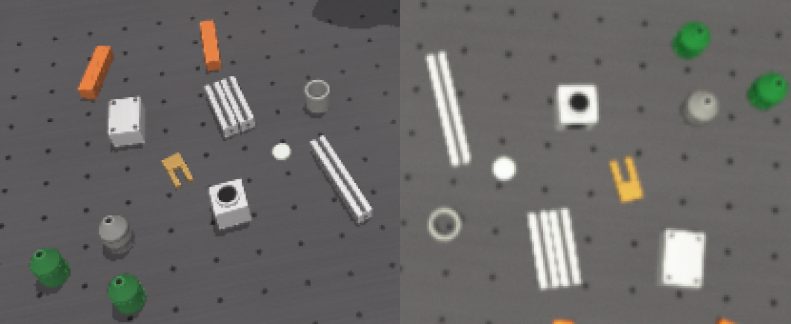

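The crop confirms all three choices: the nosed grey objective, the cube with the port, and the twin rail pair. I'm moving over the rails.

Request:
{"method": "servo_tool", "body": {"deltas": [[16,-57,0,0.058],[16,-57,0,0.058],[16,-57,0,0.058],[16,-57,0,0.058],[16,-57,0,0.058]]}}

```text
clock: 0.82
eef_pos: [0.315, 0.1828, 0.2313]
eef_rot: [3.141, 0.001, 2.971]
ft_force: [0.8, -0.5, 0.1]
opening: 0.0855
gripper_force: 0.0
```

Request:
{"method": "servo_tool", "body": {"deltas": [[16,-57,0,0.058],[16,-57,0,0.058],[16,-57,0,0.058],[16,-57,0,0.058],[16,-57,0,0.058]]}}

```text
clock: 1.45
eef_pos: [0.395, -0.1025, 0.2314]
eef_rot: [3.141, 0.001, -3.024]
ft_force: [2.5, 0.5, 0.4]
opening: 0.0855
gripper_force: 0.0
```

Request:
{"method": "servo_tool", "body": {"deltas": [[16,-57,-20,0.058],[16,-54,-20,0.058],[0,0,0,0],[0,0,0,0]]}}

```text
clock: 1.95
eef_pos: [0.4262, -0.211, 0.191]
eef_rot: [3.14, -0.001, -2.91]
ft_force: [0.7, 1.4, 0.1]
opening: 0.0855
gripper_force: 0.0
```

```bash
cat >> h.py <<'E'
def st():
    s=telemetry.get_state(); print('t',round(s['clock'],2),'p',s['eef_pos'].round(4),'rot',s['eef_rot'].round(3),'F',s['ft_force'].round(1),'op',round(s['opening'],4),'gf',round(s['gripper_force'],1),'q',s['joints'].round(2)); return s
E
python3 - <<'E'
from h import *
s=st(); c=cam('wrist','w1.png'); print(np.array(c['world_from_camera']).round(3),c['fx'])
E
```

```text
t 1.95 p [ 0.4262 -0.211   0.191 ] rot [ 3.14e+00 -1.00e-03 -2.91e+00] F [0.7 1.4 0.1] op 0.0855 gf 0.0 q [-0.46  0.2  -0.33  1.05  0.   -0.69]
[[-0.229 -0.937 -0.263  0.359]
 [ 0.973 -0.22  -0.063 -0.228]
 [ 0.001 -0.271  0.963  0.334]
 [ 0.     0.     0.     1.   ]] 319.36597878215883
```

View pics/w1.png

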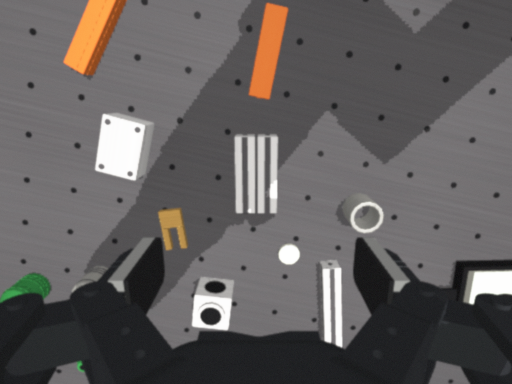

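The wrist view shows the rail pair as four bright ridges at columns 235–278, rows 135–213. The cube is near (213,303), the objective is partly hidden at (95,280), and the tube is at (362,213). Next I measure the pair at z = 20 mm.

Run:
```python
from h import *
c=cam('wrist'); g=cv2.cvtColor(c['img'],cv2.COLOR_BGR2GRAY)
m=(g[120:225,225:288]>120).astype('uint8'); m=cv2.morphologyEx(m,cv2.MORPH_CLOSE,np.ones((3,9)))
cs,_=cv2.findContours(m,cv2.RETR_EXTERNAL,cv2.CHAIN_APPROX_NONE); k=max(cs,key=cv2.contourArea)+np.array([225,120])
b=cv2.boxPoints(cv2.minAreaRect(k)); P=np.array([ray(c,*q,.02)[:2] for q in b]); print(b,P.round(4),'c',P.mean(0).round(4))
for i in range(4): e=P[(i+1)%4]-P[i]; print(np.hypot(*e).round(4),np.degrees(np.arctan2(e[1],e[0])).round(1))
```

```text
[[234. 134.]
 [277. 134.]
 [277. 213.]
 [234. 213.]] [[ 0.3986 -0.2421]
 [ 0.3889 -0.2011]
 [ 0.4686 -0.1809]
 [ 0.479  -0.2248]] c [ 0.4338 -0.2122]
0.0421 103.3
0.0823 14.2
0.0451 -76.7
0.0823 -167.9
```

Request:
{"method": "servo_tool", "body": {"deltas": [[8,-1,-45,0],[0,0,-45,0],[0,0,-45,0],[0,0,-30,0],[0,0,-20,0]]}}

```text
clock: 2.68
eef_pos: [0.4344, -0.2107, 0.0057]
eef_rot: [3.141, -0.001, -2.907]
ft_force: [0.1, 0.3, 1.0]
opening: 0.0853
gripper_force: 0.0
```

Request:
{"method": "servo_tool", "body": {"deltas": [[0,0,-2,0],[0,0,0,0],[0,0,0,0]], "hand": 0.2}}

```text
clock: 3.05
eef_pos: [0.4361, -0.2127, 0.006]
eef_rot: [-3.14, 0.002, -2.909]
ft_force: [-0.1, 0.1, 0.1]
opening: 0.0386
gripper_force: 60.3
```

Run:
```python
from h import *
st(); a=cam('wrist'); b=cam('scene')
i=b['img'][130:260,120:290]
cv2.imwrite('pics/w2.png',np.hstack([a['img'][:,:400],cv2.resize(i,(400,306),interpolation=3)[0:306].copy() if 0 else cv2.copyMakeBorder(cv2.resize(i,(400,306),interpolation=3),0,78,0,0,cv2.BORDER_CONSTANT)]))
```

```text
t 3.05 p [ 0.4361 -0.2127  0.006 ] rot [-3.140e+00  2.000e-03 -2.909e+00] F [-0.1  0.1  0.1] op 0.0386 gf 60.3 q [-0.45  0.41 -0.59  0.57  0.   -0.69]
```

View pics/w2.png

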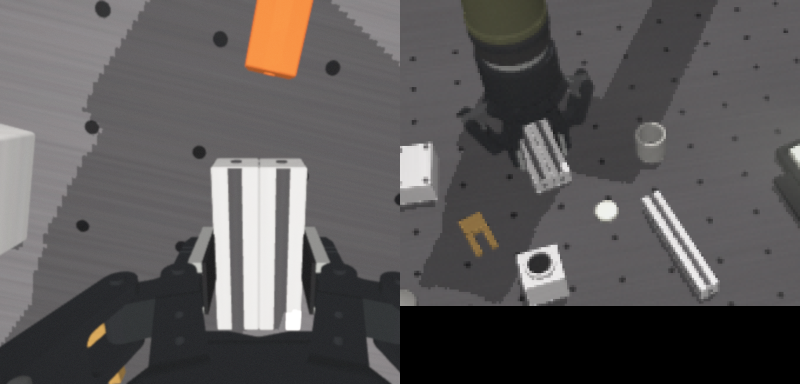

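Both rails are clamped together: opening 38.6 mm, 60 N, ends level. I lift and carry them to the slot.

Request:
{"method": "servo_tool", "body": {"deltas": [[0,0,15,0],[0,0,30,0],[0,0,40,0],[0,0,35,0],[9,40,0,0]]}}

```text
clock: 3.78
eef_pos: [0.447, -0.1749, 0.1281]
eef_rot: [-3.136, 0.007, -2.914]
ft_force: [0.8, 0.6, -1.6]
opening: 0.0386
gripper_force: 60.8
```

Request:
{"method": "servo_tool", "body": {"deltas": [[9,50,0,0.004],[9,50,0,0.004],[9,50,0,0.004],[9,50,0,0.004],[9,50,0,0]]}}

```text
clock: 4.4
eef_pos: [0.4891, 0.0792, 0.125]
eef_rot: [-3.141, 0.001, -2.893]
ft_force: [-0.4, 0.2, -1.4]
opening: 0.0382
gripper_force: 60.8
```

Request:
{"method": "servo_tool", "body": {"deltas": [[9,50,0,0],[9,40,0,0],[1,17,0,0],[0,0,0,0],[0,0,0,0]]}}

```text
clock: 5.03
eef_pos: [0.5072, 0.1832, 0.1243]
eef_rot: [-3.141, -0.001, -2.895]
ft_force: [0.1, -0.5, -1.2]
opening: 0.0385
gripper_force: 60.9
```

Run:
```python
from h import *
st(); a=cam('wrist','w3.png'); b=cam('scene')
i=b['img'][100:290,230:430]
cv2.imwrite('pics/w3.png',np.hstack([a['img'][:,60:460],cv2.copyMakeBorder(cv2.resize(i,(400,380),interpolation=3),0,4,0,0,cv2.BORDER_CONSTANT)]))
g=lambda p:np.round(proj(a,p),1)
y=np.radians(14.2);ex=np.array([np.cos(y),np.sin(y)]);ey=np.array([-ex[1],ex[0]])
for n,p in dict(sq=(.487,.266),sl=(.507,.185),ro=(.528,.104)).items(): print(n,g((*p,.015)))
for s in(-1,1):
  for t in (-1,1): print(s,t,g((*(np.array([.507,.185])+s*.048*ex+t*.03*ey),.015)))
```

```text
t 5.03 p [0.5072 0.1832 0.1243] rot [-3.141e+00 -1.000e-03 -2.895e+00] F [ 0.1 -0.5 -1.2] op 0.0385 gf 60.9 q [ 0.35  0.35 -0.3   0.92 -0.    0.1 ]
sq [362.9 185.5]
sl [261.3 185. ]
ro [159.5 185.6]
-1 -1 [223.  125.7]
-1 1 [299.9 125.7]
1 -1 [226.4 238.7]
1 1 [296.  238.7]
```

View pics/w3.png

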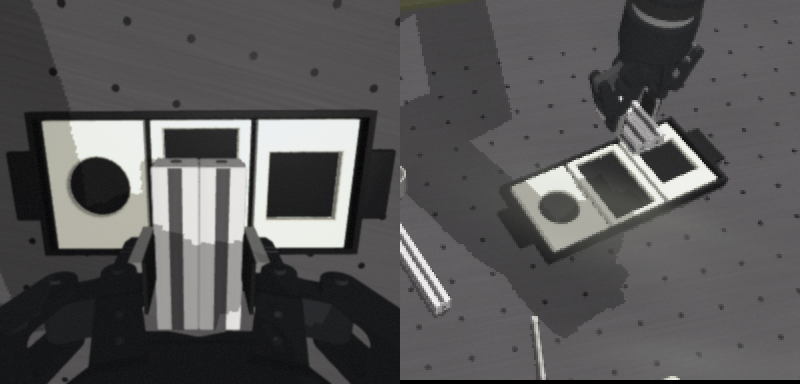

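The calibration checks out here. The round pocket is seen at (160,186) and was predicted at (159.5,185.6); the square is at (364,185) and the slot's upper edge is at row 127. Next I check where the rails sit in the hand.

Run:
```python
from h import *
a=cam('wrist')
y=np.radians(14.2);ex=np.array([np.cos(y),np.sin(y)]);ey=np.array([-ex[1],ex[0]])
L=ray(a,212,167,.138)[:2];R=ray(a,305,167,.138)[:2]; m=(L+R)/2
print('width',np.hypot(*(R-L)),'yaw across',np.degrees(np.arctan2(*(R-L)[::-1])),'centre',m+.04*ex)
d=np.array([.507,.185])-m-.04*ex; print('to go',d, d@ex,d@ey)
```

```text
width 0.03860229012112477 yaw across 104.12251968683877 centre [0.50611433 0.1824008 ]
to go [0.00088567 0.0025992 ] 0.0014962137384161554 0.0023025177346419554
```

Request:
{"method": "servo_tool", "body": {"deltas": [[1,2,-35,0],[0,0,-30,0],[0,0,-20,0],[0,0,-10,0],[0,0,-6,0]]}}

```text
clock: 5.8
eef_pos: [0.509, 0.1861, 0.0232]
eef_rot: [-3.142, 0.0, -2.894]
ft_force: [-0.7, -0.1, -0.6]
opening: 0.0383
gripper_force: 60.9
```

Request:
{"method": "servo_tool", "body": {"deltas": [[0,0,-3,0],[0,0,-2,0],[0,0,0,0],[0,0,0,0]]}}

```text
clock: 6.3
eef_pos: [0.5091, 0.1867, 0.0186]
eef_rot: [3.142, 0.001, -2.893]
ft_force: [-0.5, 0.5, -0.2]
opening: 0.0388
gripper_force: 60.9
```

Request:
{"method": "servo_tool", "body": {"deltas": [[0,0,-2,0],[0,0,-1,0],[0,0,0,0]]}}

```text
clock: 6.68
eef_pos: [0.5087, 0.1865, 0.0151]
eef_rot: [-3.142, -0.0, -2.893]
ft_force: [-0.2, -0.6, -1.4]
opening: 0.0384
gripper_force: 60.9
```

Request:
{"method": "servo_tool", "body": {"deltas": [[0,0,-1,0],[0,0,0,0],[0,0,0,0]]}}

```text
clock: 7.05
eef_pos: [0.5088, 0.1865, 0.015]
eef_rot: [3.142, 0.0, -2.893]
ft_force: [-2.5, -0.3, 5.9]
opening: 0.0386
gripper_force: 61.8
```

It's seated, with 5.9 N of contact at the expected height. I release and rise.

Request:
{"method": "servo_tool", "body": {"deltas": [[0,0,0,0],[0,0,0,0]], "hand": -0.4}}

```text
clock: 7.3
eef_pos: [0.5091, 0.1866, 0.0143]
eef_rot: [3.142, 0.0, -2.893]
ft_force: [-0.4, -0.0, -0.0]
opening: 0.0595
gripper_force: 0.0
```

Request:
{"method": "servo_tool", "body": {"deltas": [[0,0,15,0],[0,0,40,0],[0,0,60,0],[0,-25,0,0],[0,0,0,0]], "hand": -1}}

```text
clock: 7.92
eef_pos: [0.5093, 0.1609, 0.131]
eef_rot: [3.142, 0.002, -2.895]
ft_force: [-0.9, -0.1, 0.1]
opening: 0.0851
gripper_force: 0.0
```

Run:
```python
from h import *
st(); a=cam('wrist','w4.png'); 
c=cam('top'); hsv=cv2.cvtColor(c['img'],cv2.COLOR_BGR2HSV)
m=((hsv[...,2]>115)&(hsv[...,1]<60)).astype('uint8')
# cube: top face outline at z=.038, port at z=.043
for nm,z,box in(('cube',.038,(320,150,360,195)),('obj',.04,(380,155,412,190))):
    x0,y0,x1,y1=box; cs,_=cv2.findContours(m[y0:y1,x0:x1],cv2.RETR_EXTERNAL,2); k=max(cs,key=cv2.contourArea)+np.array([x0,y0])
    print(nm,[ray(c,*q,z)[:2].round(4) for q in cv2.boxPoints(cv2.minAreaRect(k))])
port=(m[160:185,330:350]==0);
```

```text
t 7.92 p [0.5093 0.1609 0.131 ] rot [ 3.142e+00  2.000e-03 -2.895e+00] F [-0.9 -0.1  0.1] op 0.0851 gf 0.0 q [ 0.31  0.34 -0.3   0.93 -0.    0.06]
cube [array([ 0.6361, -0.1754]), array([ 0.6446, -0.2691]), array([ 0.5362, -0.2743]), array([ 0.5278, -0.1825])]
obj [array([ 0.636 , -0.3195]), array([ 0.6427, -0.3936]), array([ 0.5589, -0.3957]), array([ 0.5523, -0.3228])]
```

View pics/w4.png

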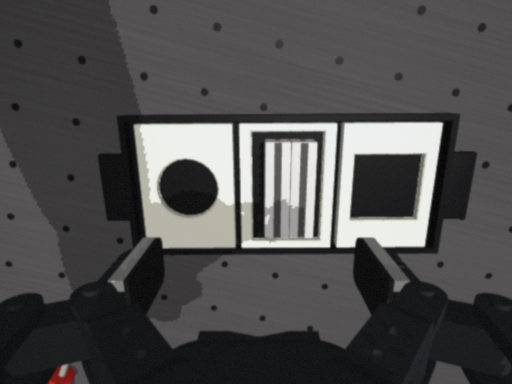

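The rails lie flat and side by side in the slot: rails at columns 265–317, rows 140–238, slot at columns 253–325. I move over toward the cube.

Request:
{"method": "servo_tool", "body": {"deltas": [[8,-50,15,0],[8,-50,15,0],[8,-50,15,0],[8,-50,15,0],[8,-50,0,0]]}}

```text
clock: 8.65
eef_pos: [0.5498, -0.0894, 0.19]
eef_rot: [-3.142, 0.002, -2.893]
ft_force: [0.3, -0.0, -0.1]
opening: 0.0854
gripper_force: 0.0
```

Request:
{"method": "servo_tool", "body": {"deltas": [[8,-50,0,0],[8,-50,0,0],[6,-50,0,0],[0,0,0,0],[0,0,0,0]]}}

```text
clock: 9.28
eef_pos: [0.5705, -0.2376, 0.1883]
eef_rot: [3.14, -0.001, -2.893]
ft_force: [0.3, 0.6, -0.0]
opening: 0.0856
gripper_force: 0.0
```

Run:
```python
from h import *
st(); a=cam('wrist','w5.png')
```

```text
t 9.28 p [ 0.5705 -0.2376  0.1883] rot [ 3.140e+00 -1.000e-03 -2.893e+00] F [ 0.3  0.6 -0. ] op 0.0856 gf 0.0 q [-0.4   0.44  0.02  1.15  0.   -0.64]
```

View pics/w5.png

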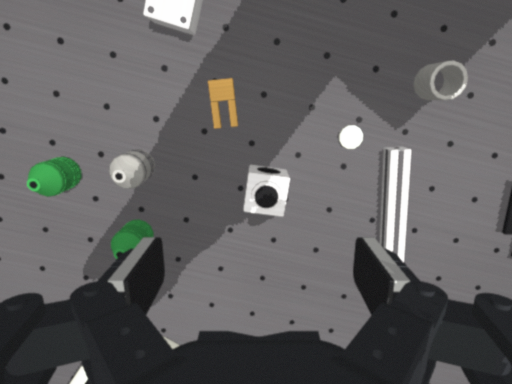

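The cube is at (267,196) with its port up and its side window toward the robot. The nosed grey objective has its lens at (118,177), and the greens are at (50,178) and (133,238). Now I measure the port, the cube's face edges and the lens.

Run:
```python
from h import *
a=cam('wrist'); g=cv2.cvtColor(a['img'],cv2.COLOR_BGR2GRAY)
def dark(x0,y0,x1,y1,t):
    m=(g[y0:y1,x0:x1]<t).astype('uint8'); n,l,s,c=cv2.connectedComponentsWithStats(m)
    return [(s[i,4],s[i,2:4],(c[i]+[x0,y0]).round(1)) for i in range(1,n) if s[i,4]>8]
P=[(A,wh,c,ray(a,*c,.043)[:2].round(4)) for A,wh,c in dark(252,180,280,210,70)]; print('port',P)
print('lens',[(A,wh,c,ray(a,*c,.052)[:2].round(4)) for A,wh,c in dark(110,168,126,186,70)])
m=(g[160:225,235:300]>150).astype('uint8'); cs,_=cv2.findContours(m,cv2.RETR_EXTERNAL,2); k=max(cs,key=cv2.contourArea)+np.array([235,160])
b=cv2.boxPoints(cv2.minAreaRect(k)); Q=np.array([ray(a,*q,.038)[:2] for q in b]); print(b,Q.round(4))
for i in range(4): e=Q[(i+1)%4]-Q[i]; print(np.hypot(*e).round(4),np.degrees(np.arctan2(e[1],e[0])).round(1))
cv2.imwrite('pics/c6.png',np.hstack([cv2.resize(a['img'][155:225,230:305],None,fx=5,fy=5,interpolation=3),cv2.resize(a['img'][145:215,90:165],None,fx=5,fy=5,interpolation=3)]))
```

```text
port [(np.int32(355), array([22, 21], dtype=int32), array([265.4, 196.2]), array([ 0.5896, -0.2257]))]
lens [(np.int32(20), array([5, 5], dtype=int32), array([118. , 175.8]), array([ 0.601 , -0.3603]))]
[[242.28474 210.93584]
 [248.78181 163.83199]
 [290.8437  169.63362]
 [284.34662 216.73747]] [[ 0.6112 -0.2433]
 [ 0.5641 -0.2483]
 [ 0.5598 -0.2085]
 [ 0.6069 -0.2018]]
0.0474 -173.9
0.04 96.3
0.0477 8.2
0.0417 -84.1
```

View pics/c6.png

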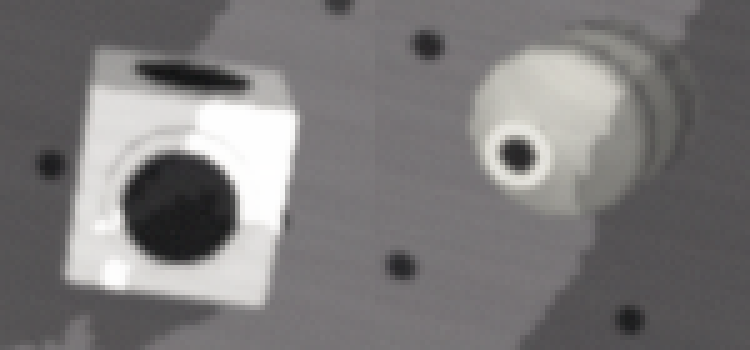

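Request:
{"method": "servo_tool", "body": {"deltas": [[19,12,-40,-0.065],[0,0,-45,-0.065],[0,0,-45,0],[0,0,-30,0],[0,0,-17,0]]}}

```text
clock: 10.0
eef_pos: [0.5888, -0.2245, 0.0107]
eef_rot: [3.14, -0.002, -3.021]
ft_force: [-0.0, -0.1, 0.4]
opening: 0.0852
gripper_force: 0.0
```

Request:
{"method": "servo_tool", "body": {"deltas": [[0,0,-5,0],[0,0,0,0]]}}

```text
clock: 10.25
eef_pos: [0.5906, -0.2264, 0.0081]
eef_rot: [-3.141, 0.001, -3.023]
ft_force: [0.3, -0.7, 0.4]
opening: 0.0852
gripper_force: 0.0
```

Request:
{"method": "servo_tool", "body": {"deltas": [[0,0,0,0],[0,0,0,0],[0,0,0,0]], "hand": 0.2}}

```text
clock: 10.62
eef_pos: [0.5907, -0.2268, 0.0085]
eef_rot: [-3.141, 0.002, -3.023]
ft_force: [0.7, 0.2, -1.7]
opening: 0.0393
gripper_force: 60.9
```

The cube is gripped at 39 mm and 61 N. I lift and carry it to the square pocket.

Request:
{"method": "servo_tool", "body": {"deltas": [[0,0,20,0],[0,0,40,0],[0,0,50,0],[-5,30,0,0],[-11,50,0,0.015]]}}

```text
clock: 11.25
eef_pos: [0.575, -0.1471, 0.1184]
eef_rot: [-3.14, 0.003, -3.011]
ft_force: [-0.1, 0.8, -1.7]
opening: 0.0395
gripper_force: 61.2
```

Request:
{"method": "servo_tool", "body": {"deltas": [[-11,50,0,0.02],[-11,50,0,0.02],[-11,50,0,0.02],[-11,50,0,0.02],[-11,50,0,0.02]]}}

```text
clock: 11.88
eef_pos: [0.5183, 0.105, 0.1175]
eef_rot: [3.142, 0.0, -2.908]
ft_force: [0.1, -0.1, -0.6]
opening: 0.0392
gripper_force: 61.2
```

Request:
{"method": "servo_tool", "body": {"deltas": [[-11,50,0,0.015],[-11,50,0,0],[-8,40,0,0],[-2,21,0,0],[0,0,0,0]]}}

```text
clock: 12.5
eef_pos: [0.487, 0.2654, 0.1173]
eef_rot: [-3.141, 0.0, -2.891]
ft_force: [-0.7, -0.8, -0.5]
opening: 0.0392
gripper_force: 61.1
```

Run:
```python
from h import *
s=st(); a=cam('wrist','w7.png'); g=cv2.cvtColor(a['img'],cv2.COLOR_BGR2GRAY)
zt=s['eef_pos'][2]-.0085+.043
m=(g[100:330,200:320]<60).astype('uint8'); n,l,S,c=cv2.connectedComponentsWithStats(m)
for i in range(1,n):
    if S[i,4]>100: q=c[i]+[200,100]; print(S[i],q.round(1),ray(a,*q,zt)[:2].round(4))
print(proj(a,(.487,.266,.015)))
```

```text
t 12.5 p [0.487  0.2654 0.1173] rot [-3.141  0.    -2.891] F [-0.7 -0.8 -0.5] op 0.0392 gf 61.1 q [ 0.5   0.38 -0.27  0.92 -0.    0.25]
[   0   10  120  125 2301] [275.4 149.7] [0.4351 0.2578]
[  25   54   70   45 3051] [259.4 175.7] [0.4454 0.2547]
[ 32 103  53  18 777] [258.3 211.5] [0.4584 0.2577]
[  0 147  10  83 590] [204.1 288.1] [0.4944 0.2451]
[108 148  12  82 711] [313.7 291.2] [0.4851 0.2868]
[  30  157   58   51 2331] [258.4 281.7] [0.4864 0.2649]
(np.float64(259.73742809077163), np.float64(187.09413086120952))
```

View pics/w7.png

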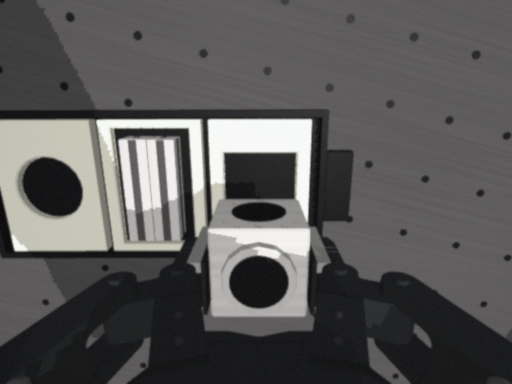

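The held cube's port is at (258,282), which puts it at (.4864,.2649), about 1 mm from the pocket centre, and square to the pocket. I lower it.

Request:
{"method": "servo_tool", "body": {"deltas": [[0,1,-35,0],[0,0,-30,0],[0,0,-16,0],[0,0,-8,0],[0,0,-5,0]]}}

```text
clock: 13.18
eef_pos: [0.4873, 0.2647, 0.0233]
eef_rot: [-3.141, 0.0, -2.895]
ft_force: [0.2, 0.3, -0.1]
opening: 0.039
gripper_force: 61.1
```

Request:
{"method": "servo_tool", "body": {"deltas": [[0,0,-3,0],[0,0,-2,0],[0,0,-1,0],[0,0,0,0]]}}

```text
clock: 13.68
eef_pos: [0.4869, 0.2657, 0.0175]
eef_rot: [3.142, 0.0, -2.893]
ft_force: [-1.2, 0.3, -1.3]
opening: 0.0392
gripper_force: 61.1
```

Request:
{"method": "servo_tool", "body": {"deltas": [[0,0,-1,0],[0,0,0,0],[0,0,0,0]]}}

```text
clock: 14.05
eef_pos: [0.487, 0.2657, 0.0173]
eef_rot: [3.141, 0.001, -2.893]
ft_force: [-2.1, -0.3, 5.1]
opening: 0.0393
gripper_force: 62.0
```

Request:
{"method": "servo_tool", "body": {"deltas": [[0,0,0,0],[0,0,0,0]], "hand": -0.4}}

```text
clock: 14.3
eef_pos: [0.487, 0.2657, 0.0164]
eef_rot: [3.141, 0.0, -2.893]
ft_force: [0.3, 0.6, -0.3]
opening: 0.0594
gripper_force: 0.0
```

Request:
{"method": "servo_tool", "body": {"deltas": [[0,0,15,0],[0,0,45,0],[0,0,60,0],[9,-50,10,-0.08],[9,-50,10,-0.08]]}}

```text
clock: 14.92
eef_pos: [0.5059, 0.1652, 0.1587]
eef_rot: [3.141, 0.004, -3.054]
ft_force: [-0.2, -0.7, -0.2]
opening: 0.0593
gripper_force: 0.0
```

Request:
{"method": "servo_tool", "body": {"deltas": [[9,-50,10,-0.08],[9,-50,10,-0.08],[9,-50,0,-0.08],[9,-50,0,-0.08],[9,-50,0,-0.08]]}}

```text
clock: 15.55
eef_pos: [0.5502, -0.0862, 0.1775]
eef_rot: [3.141, 0.001, 2.827]
ft_force: [0.5, 0.4, 0.3]
opening: 0.0599
gripper_force: 0.0
```

Request:
{"method": "servo_tool", "body": {"deltas": [[9,-50,0,-0.08],[9,-50,0,-0.08],[9,-50,0,-0.08],[9,-50,0,-0.08],[9,-50,0,-0.08]]}}

```text
clock: 16.18
eef_pos: [0.5951, -0.3362, 0.1775]
eef_rot: [3.141, 0.001, 2.427]
ft_force: [1.0, 0.2, 1.0]
opening: 0.0596
gripper_force: 0.0
```

Request:
{"method": "servo_tool", "body": {"deltas": [[6,-26,0,-0.07],[0,0,0,0],[0,0,0,0]]}}

```text
clock: 16.55
eef_pos: [0.6006, -0.3597, 0.1767]
eef_rot: [3.141, -0.001, 2.361]
ft_force: [-0.5, 0.5, -0.4]
opening: 0.0599
gripper_force: 0.0
```

Run:
```python
from h import *
s=st(); a=cam('wrist','w8.png'); g=cv2.cvtColor(a['img'],cv2.COLOR_BGR2GRAY); print(proj(a,(.601,-.3603,.052)))
u,v=map(int,proj(a,(.601,-.3603,.052))); x0,y0=u-15,v-15
m=(g[y0:v+15,x0:u+15]<70).astype('uint8'); n,l,S,c=cv2.connectedComponentsWithStats(m)
for i in range(1,n): q=c[i]+[x0,y0]; print(S[i],q.round(1),ray(a,*q,.052)[:2].round(4))
hs=cv2.cvtColor(a['img'],cv2.COLOR_BGR2HSV); m=cv2.inRange(hs,(45,80,20),(80,255,255)); n,l,S,c=cv2.connectedComponentsWithStats(m)
for i in range(1,n):
    if S[i,4]>60: print('green',S[i],ray(a,*c[i],.025)[:2].round(3))
```

```text
t 16.55 p [ 0.6006 -0.3597  0.1767] rot [ 3.141e+00 -1.000e-03  2.361e+00] F [-0.5  0.5 -0.4] op 0.0599 gf 0.0 q [-0.54  0.59  0.25  1.23  0.    0.24]
(np.float64(259.214715077134), np.float64(179.85705745121095))
[13 13  6  6 28] [259.2 179.5] [ 0.6008 -0.3601]
green [ 303  196   39   42 1147] [ 0.675 -0.348]
green [ 208  218   36   43 1200] [ 0.626 -0.432]
green [460 279  34  27 516] [ 0.857 -0.286]
```

View pics/w8.png

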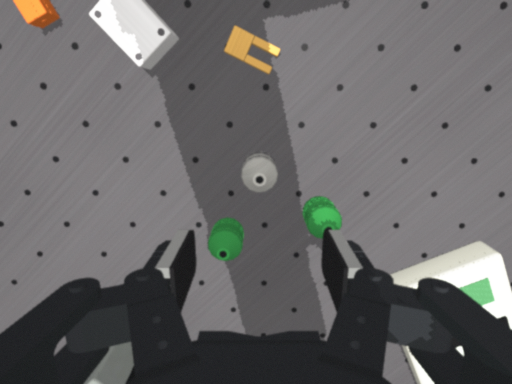

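The objective's lens is at (259,180), giving (.6008,-.3601), which agrees with the earlier fix. The greens stand at (.675,-.348) and (.626,-.432). I turn 0.24 rad to keep the fingers clear of both, then descend.

Request:
{"method": "servo_tool", "body": {"deltas": [[0,0,-30,0.12],[0,0,-40,0.12],[0,0,-40,0],[0,0,-30,0],[0,0,-18,0]]}}

```text
clock: 17.23
eef_pos: [0.6, -0.3585, 0.017]
eef_rot: [3.141, -0.003, 2.602]
ft_force: [-0.1, -0.5, 0.2]
opening: 0.06
gripper_force: 0.0
```

Request:
{"method": "servo_tool", "body": {"deltas": [[0,0,-11,0],[0,0,0,0],[0,0,0,0]]}}

```text
clock: 17.6
eef_pos: [0.6018, -0.361, 0.0087]
eef_rot: [3.142, 0.002, 2.6]
ft_force: [1.0, -0.1, 0.0]
opening: 0.0597
gripper_force: 0.0
```

Request:
{"method": "servo_tool", "body": {"deltas": [[0,0,0,0],[0,0,0,0],[0,0,0,0]], "hand": 0.4}}

```text
clock: 17.98
eef_pos: [0.6017, -0.3611, 0.0087]
eef_rot: [-3.142, 0.002, 2.6]
ft_force: [0.2, 0.5, 5.9]
opening: 0.0321
gripper_force: 60.0
```

The objective is gripped at 32 mm and 60 N. I lift gently and carry it to the round pocket.

Request:
{"method": "servo_tool", "body": {"deltas": [[0,0,15,0],[0,0,40,0],[0,0,45,0],[-4,25,5,0],[-8,50,0,0]]}}

```text
clock: 18.6
eef_pos: [0.5899, -0.2868, 0.1139]
eef_rot: [3.141, 0.004, 2.597]
ft_force: [0.2, 1.2, -1.7]
opening: 0.032
gripper_force: 59.8
```

Request:
{"method": "servo_tool", "body": {"deltas": [[-8,50,0,0],[-8,50,0,0],[-8,50,0,0],[-8,50,0,0],[-8,50,0,0]]}}

```text
clock: 19.23
eef_pos: [0.5482, -0.0339, 0.1127]
eef_rot: [3.142, -0.0, 2.6]
ft_force: [-0.6, 0.3, -1.5]
opening: 0.032
gripper_force: 59.8
```

Request:
{"method": "servo_tool", "body": {"deltas": [[-8,50,0,0],[-8,50,0,0],[-5,40,0,0],[0,0,0,0],[0,0,0,0]]}}

```text
clock: 19.85
eef_pos: [0.5277, 0.1042, 0.1125]
eef_rot: [-3.141, 0.0, 2.6]
ft_force: [-0.5, -0.1, -1.2]
opening: 0.032
gripper_force: 59.9
```

Run:
```python
from h import *
s=st(); a=cam('wrist','w9.png'); g=cv2.cvtColor(a['img'],cv2.COLOR_BGR2GRAY)
zt=s['eef_pos'][2]-.0087+.052
m=(g[150:330,200:320]<60).astype('uint8'); n,l,S,c=cv2.connectedComponentsWithStats(m)
for i in range(1,n):
    if S[i,4]>20: q=c[i]+[200,150]; print(S[i],q.round(1),ray(a,*q,zt)[:2].round(4))
print(proj(a,(.528,.104,.015)))
```

```text
t 19.85 p [0.5277 0.1042 0.1125] rot [-3.141  0.     2.6  ] F [-0.5 -0.1 -1.2] op 0.032 gf 59.9 q [ 0.2   0.36 -0.32  0.89 -0.    0.74]
[ 93   0  27  27 168] [307.4 161.6] [0.4932 0.1422]
[  30   10   61   51 2406] [260.1 184.6] [0.492  0.1254]
[   0   53  120  127 5490] [255.  292.5] [0.5255 0.1031]
[111  77   9  29 138] [316.5 238.7] [0.5183 0.132 ]
[ 50 136  18  16 240] [258.4 293.4] [0.5265 0.1039]
(np.float64(259.51971180510884), np.float64(188.3100704129014))
```

View pics/w9.png

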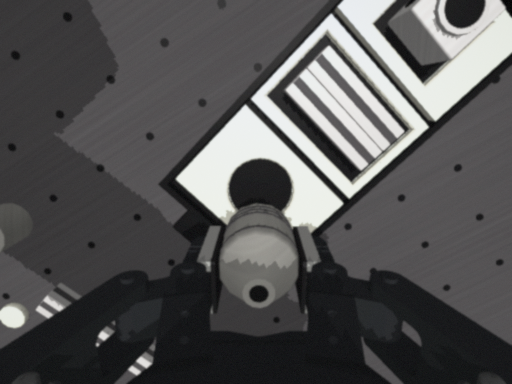

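The held objective's lens is at (258,293), giving (.5265,.1039). The pocket is at (260,188), as predicted. I add 1 mm in x and lower slowly.

Request:
{"method": "servo_tool", "body": {"deltas": [[1,0,-35,0],[0,0,-28,0],[0,0,-14,0],[0,0,-8,0],[0,0,-4,0]]}}

```text
clock: 20.52
eef_pos: [0.5294, 0.1043, 0.0235]
eef_rot: [3.141, 0.001, 2.599]
ft_force: [-0.9, -0.1, -1.5]
opening: 0.0322
gripper_force: 59.9
```

Request:
{"method": "servo_tool", "body": {"deltas": [[0,0,-3,0],[0,0,-2,0],[0,0,-1,0],[0,0,0,0]]}}

```text
clock: 21.02
eef_pos: [0.5291, 0.1046, 0.0177]
eef_rot: [3.141, 0.0, 2.6]
ft_force: [-0.4, 0.0, 0.8]
opening: 0.0323
gripper_force: 60.1
```

Request:
{"method": "servo_tool", "body": {"deltas": [[0,0,-0.7,0],[0,0,0,0],[0,0,0,0]]}}

```text
clock: 21.4
eef_pos: [0.5291, 0.1047, 0.0177]
eef_rot: [3.141, 0.001, 2.6]
ft_force: [-2.6, -0.4, 7.4]
opening: 0.0319
gripper_force: 60.9
```

It's on the floor (7.4 N). I release, rise and back off for a check.

Request:
{"method": "servo_tool", "body": {"deltas": [[0,0,0,0],[0,0,0,0]], "hand": -0.4}}

```text
clock: 21.65
eef_pos: [0.5291, 0.1046, 0.0166]
eef_rot: [3.141, 0.0, 2.6]
ft_force: [0.2, 0.7, -0.4]
opening: 0.0597
gripper_force: 0.0
```

Request:
{"method": "servo_tool", "body": {"deltas": [[0,0,12,0],[0,0,40,0],[0,0,60,0],[0,0,40,0.1],[-30,40,10,0.18]]}}

```text
clock: 22.28
eef_pos: [0.5029, 0.1443, 0.1829]
eef_rot: [3.137, 0.008, 2.881]
ft_force: [0.5, 0.8, -0.0]
opening: 0.0594
gripper_force: 0.0
```

Request:
{"method": "servo_tool", "body": {"deltas": [[-25,40,10,0.18],[0,0,0,0.18],[0,0,0,0.15],[0,0,0,0],[0,0,0,0]]}}

```text
clock: 22.9
eef_pos: [0.4739, 0.1844, 0.189]
eef_rot: [3.142, 0.0, -2.896]
ft_force: [-1.4, -0.1, -0.6]
opening: 0.0599
gripper_force: 0.0
```

Run:
```python
from h import *
s=st(); a=cam('wrist','w10.png'); g=cv2.cvtColor(a['img'],cv2.COLOR_BGR2GRAY)
y=np.radians(14.2);ex=np.array([np.cos(y),np.sin(y)]);ey=np.array([-ex[1],ex[0]])
for n,p,z in(('cube',(.487,.266),.052),('obj',(.528,.104),.061)):
    u,v=map(int,proj(a,(*p,z))); x0,y0=u-22,v-22
    m=(g[y0:v+22,x0:u+22]<60).astype('uint8'); k,l,S,c=cv2.connectedComponentsWithStats(m)
    for i in range(1,k):
        if S[i,4]>10: q=c[i]+[x0,y0]; d=ray(a,*q,z)[:2]-p; print(n,S[i],q.round(1),'err mm',(1e3*np.array([d@ex,d@ey])).round(1))
c=cam('top'); hsv=cv2.cvtColor(c['img'],cv2.COLOR_BGR2HSV); m=((hsv[...,2]>115)&(hsv[...,1]<60)).astype('uint8')
cs,_=cv2.findContours(m,cv2.RETR_EXTERNAL,2)
for k in cs:
    x,y=cv2.minAreaRect(k)[0]
    if cv2.contourArea(k)>100 and 260<x<435 and 120<y<270: print('top',round(x,1),round(y,1))
```

```text
t 22.9 p [0.4739 0.1844 0.189 ] rot [ 3.142  0.    -2.896] F [-1.4 -0.1 -0.6] op 0.0599 gf 0.0 q [ 0.37  0.25 -0.26  1.06 -0.    0.13]
cube [ 11  12  22  20 347] [340.  209.5] err mm [-0.8 -0.5]
obj [13  0  5  6 15] [150.3 193.7] err mm [-19.3  -5.3]
obj [20 20  6  6 28] [158.6 214.2] err mm [0.1 0.4]
```

View pics/w10.png

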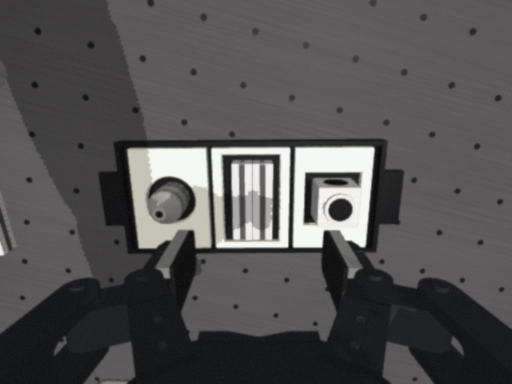

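All three are placed: the cube is within 1 mm of centre, the objective within 0.5 mm, and the rails are flat in the slot (columns 231–272, rows 160–241). The arm is clear and the look-alikes were never approached, so I hand in.

```bash
python3 -c "
from h import *
print(close_job())"
```

```text
the job is handed in; nothing more can be done
None
```

The caddy is packed and handed in at about 23 s of the 80 s allowed: the objective and cube were measured within about 1 mm of their pocket centres and the two rails lie flat in the slot; the verdict was not shown.

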